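# Stand the tea jar over the hidden bearer of the tiled shelf

## Task

Somewhere under the springy blue finger tiles of the low shelf runs one hidden bearer; before moving the jar, press gently along the row of tiles with closed fingertips to feel where they stop giving way. Then pick up the heavy lidded jar by its lid and set it down on the tiles over the bearer, so that it stands upright without sagging, and let go. Tiles must never be pressed hard or be sunk by the jar, and leave the bowl, the scoop stand and the whisk holder as they are.

Things in the scene. Friction and masses are not known exactly. Their poses are not given: they have to be found in the camera images.
- shelf: low fixed shelf section: rosewood frame 170 mm (its x) by 382 mm (its y), 40 mm high; origin at the centre of its underside, on the work surface, z up. In it lie 19 alike dark blue finger tiles side by side along y (pitch 18 mm, each 130 mm long in x, 16.5 mm wide, gap 1.5 mm), 342 mm together, centred on the origin, their flush tops 50 mm above the work surface, 10 mm above the frame
- tiles (a point): centre of the tile surface, 50 mm above the shelf's origin, same axes. Each tile by itself gives straight down on its springy backing, with 0.3 N plus 0.3 N per mm, up to 9 mm; fingertips spanning two tiles feel twice that. The two or three neighbouring tiles over the hidden bearer turn stiff after 0.5 mm (8 N per mm). Pressing with 5 N tells them apart; over 20 N from the fingers cracks a tile
- tiles_left (a point): middle of the outer edge of the last tile at the shelf's +y end, at tile-top height. The hidden bearer is 22 mm wide and runs along the shelf's x under the middle 110 mm of the tiles; its centre lies anywhere within 120 mm of the shelf's middle in y
- tiles_right (a point): middle of the outer edge of the last tile at the shelf's -y end, at tile-top height. A jar standing off the bearer would sink the tiles by about 4 mm or more, or lean: neither may happen. It stands firm when its axis is within about 12 mm in y of the middle of the group of stiff tiles, and within 30 mm of the tiles' middle in x (wholly on tiles)
- jar: squat orange stoneware jar, 86 mm wide at the belly, foot 68 mm across, origin at the centre of its underside, z up. Its black lacquered lid is fast on it: a disc 64 mm across at 61 to 68 mm height, and on that a drum-shaped knob 38 mm in diameter, 68 to 97 mm height, to be gripped from above. 0.65 to 0.85 kg. It starts on the work surface left or right of the shelf
- waste_bowl: hammered copper bowl, 116 mm across the rim, 60 mm high, origin at the centre of its underside; on the work surface on the side of the shelf where the jar is not; leave alone
- scoop_stand: rosewood stand 60 x 90 mm with two upright bamboo scoops, 190 mm high, origin at the centre of its underside; beyond the shelf; leave alone
- whisk_holder: white porcelain whisk holder, 62 mm wide, 74 mm high, origin at the centre of its underside; beyond the shelf; leave alone
There are look-alikes about, which are no part of the job. What is shaped like the jar but purple is not meant.

How it is judged:
By the outcome, as a careful person would: the job done as asked, in the order asked, and still so for the second after the job is handed in, with the robot touching nothing.
It also fails if it takes over 72 s, if anything falls off the work surface, if the arm or the gripper's body presses on something with over 40 N, if the wrist force passes 120 N, or if a joint passes its speed limit or range.

## Robot

A 7-joint arm with a two-finger parallel gripper is mounted at the origin on the work surface. World frame = base frame: x ahead of the robot, y to its left, z up, the work surface at z = 0. Lengths are in m, angles in rad, forces in N, time in s.
With the tool pointing down it reaches from about 0.4 to 0.85 m from the base axis. Payload 4.5 kg.
Tool frame: the origin (TCP) lies midway between the tips of the shut fingers; the grasp point (between the pads) lies 19 mm behind it; z points along the fingers, y is the direction in which the jaws open and shut (so a half turn about z gives the same grasp; the last joint's range is limited). The gripper opens to 88 mm and grips with 3 to 60 N. Pads are 18 mm wide; open, the fingers measure 123 mm over their backs; the gripper's body (75 mm by 187 mm) begins 45 mm behind the grasp point.
Start: joints at [-1.092, 0.689, -0.195, 1.565, 0.157, 0.902, -0.215], TCP at [0.269, 0.564, 0.239] pointing down, gripper open.
Joint ranges: [-3.01, 3.01], [-0.46, 2.08], [-1.47, 1.51], [0.13, 2.56], [-1, 4.14], [0.04, 2.09], [-2.66, 2.66]. Speed limits (rad/s): [2.57, 2.57, 3.14, 3.14, 3.14, 3.14, 3.14].

## Interface

Orientations are given as a unit quaternion [x, y, z, w].
In Python, from plant import r gives the robot as it stands. The module is installed in compiled form; this text tells all that it offers.
- The arm moves only by the shell command python3 -m jog 'ROWS' [FORCE]. ROWS is JSON, a list of rows, each an object with "translation": the shift along the tool's x, y, z in units of 40 mm (1.0 is 40 mm), a list of three; "twist": the turn about the tool's z in units of 6 degrees (1.0 is 6 degrees); "claw": the opening in per cent of the stroke, from 0 (shut) to 100 (fully open). A call has 1 to 20 rows; each row shifts and turns the commanded pose from where the row before left it, along the tool's axes as they then stand; what a row does not reach is not made up. A row lasts 1/12 s, in which the tool goes at most 41.7 mm and 7.16 degrees, less where a joint would pass 70% of its speed; a pose out of reach is approached as far as the arm can. A call is refused whole if a number of a shift passes 1 or a number of a turn 1, either way. A call with a gripper value outside its range is refused whole. The fingers move at their own pace and stop on an object; FORCE is the grip in N (left out, the last holds). Time passes only in rows, so rows that do not move let the fingers close. It gives the time, the measured TCP pose, the force and the opening at its end, in the units of the state.
- r.get_state(): the state, without advancing time (a new reading comes with each control period).
- r.snapshot(name): name is "scene" or "top" or "wrist"; returns a dict with "img" (384x512x3 uint8, red, green, blue), "fx", "fy", "cx", "cy" (pixels), "origin" and "rotation" of the camera in the world; the wrist camera has in their place "T_tool_cam" (4x4, takes a point from camera to tool coordinates, whose origin is the TCP and whose axes are the flange's). Camera axes: x right, y up, looking along -z (the intrinsics and any distortion apply to the point x, -y, -z); pixel columns grow to the right and rows downward; lengths in m; the calibration is good to about 2 mm. The wrist camera is an equidistant fisheye: a pixel r from the principal point sees the ray r / f radians off the axis. A picture is of the moment at which its call begins: read the wrist's pose just before it. There is no depth.
- r.finish_job(): hands the job in, once; it reports no verdict.
Trained networks look in the newest picture that a camera, given by its name, has taken for a name from the list of things; names that differ only in an ending like _2 or _b are one class to them, and where a whole thing is asked for, a point or a joint stands for the part that bears it (a point fixed in the world has none). Each returns a list of dicts, best first, with "confidence" (0 to 1); they miss things now and then, are a little off and sometimes report something else, mostly with a low value. They report only what shows in the picture. A call takes as long as a camera call. They do not tell look-alikes from the thing itself.
- r.spot_in(label, camera): "rect" ([left, top, right, bottom] in pixels, round what is visible of it).
- r.spot_point(label, camera): "location" ([row, column] in pixels: a listed point, or the origin of a listed thing).
The state is a dict: "clock": time; "q": joint angles; "qd": joint speeds; "joint_torque": joint torques, N m; "tool_pos": TCP position; "eef_rot": TCP orientation; "contact_force": force on the tool from outside, world axes, zero at the start; "moment": the same for the moment, N m; "opening": opening from 0.0 (shut) to 1.0 (fully open).
Only numpy, scipy, OpenCV 4.12 (cv2) and the standard library are available. Lean on these libraries where they do the work, as an engineer would, in place of code of your own. Each camera call takes 0.05 s, during which the arm holds its last target. There are 200 camera calls.

## Working session

There is one attempt and no reset: what is moved stays moved. The work goes in short steps, Python scripts to look and compute and a shell command to move; the robot and the scene stay as the last step left them, time stands still between calls to the robot, and variables do not carry over. Pictures are saved under pics/ and viewed, about 8 in all and at most 12, crops included, and the job is handed in when it is done.

```bash
mkdir -p pics; cat > h.py <<'E'
import numpy as np, cv2, json
from plant import r
from scipy.spatial.transform import Rotation as R
def ray(s,px,py):
    d=np.array([(px-s['cx'])/s['fx'],-(py-s['cy'])/s['fy'],-1.0]); return np.array(s['origin']),np.array(s['rotation'])@d
def hit(s,px,py,z):
    o,d=ray(s,px,py); return o+d*(z-o[2])/d[2]
def proj(s,p):
    c=np.array(s['rotation']).T@(np.array(p)-s['origin']); return s['cx']+s['fx']*c[0]/-c[2], s['cy']+s['fy']*c[1]/c[2]
E
python3 - <<'E'
from h import *
np.set_printoptions(precision=4,suppress=True)
st=r.get_state(); print({k:np.round(v,3) for k,v in st.items()})
for n in ["scene","top"]:
    s=r.snapshot(n); cv2.imwrite(f"pics/{n}0.png",s['img'][:,:,::-1]); print(n,s.keys(),s['fx'],s['fy'],s['cx'],s['cy'],s['origin'],np.array(s['rotation']).tolist())
    for l,z in [("tiles",.05),("tiles_left",.05),("tiles_right",.05),("jar",0),("waste_bowl",0),("scoop_stand",0),("whisk_holder",0)]:
        for d in r.spot_point(l,n)[:3]:
            a=d['location']; print(l,round(d['confidence'],2),np.round(a,1),hit(s,a[1],a[0],z)[:2])
        for d in r.spot_in(l,n)[:3]: print('   box',round(d['confidence'],2),np.round(d['rect']))
E
```

```text
{'clock': np.float64(0.0), 'q': array([-1.092,  0.69 , -0.195,  1.566,  0.157,  0.902, -0.215]), 'qd': array([ 0.   ,  0.001,  0.001, -0.   , -0.001,  0.001,  0.001]), 'joint_torque': array([  0.   , -52.756,  -1.267, -15.343,  -0.053,   0.007,   0.   ]), 'tool_pos': array([0.269, 0.564, 0.238]), 'eef_rot': array([ 0.221,  0.975, -0.001, -0.   ]), 'contact_force': array([0.265, 1.055, 0.358]), 'moment': array([ 0.014, -0.026, -0.017]), 'opening': np.float64(0.998)}
scene dict_keys(['img', 'fx', 'fy', 'cx', 'cy', 'origin', 'rotation']) 349.42600502321113 349.42600502321113 261.49051950162993 192.94135397469628 [ 1.0518 -0.372   1.0193] [0.26929343794603416, 0.126162751466674, 0.38547664318156893, 0.8734825481845835]Traceback (most recent call last):
  File "<stdin>", line 8, in <module>
  File "h.py", line 7, in hit
    o,d=ray(s,px,py); return o+d*(z-o[2])/d[2]
        ~~~^^^^^^^^^
  File "h.py", line 5, in ray
    d=np.array([(px-s['cx'])/s['fx'],-(py-s['cy'])/s['fy'],-1.0]); return np.array(s['origin']),np.array(s['rotation'])@d
                                                                                                ~~~~~~~~~~~~~~~~~~~~~~~^~
ValueError: matmul: Input operand 1 has a mismatch in its core dimension 0, with gufunc signature (n?,k),(k,m?)->(n?,m?) (size 3 is different from 4)
```

```bash
sed -i "s/np.array(s\['rotation'\])/R.from_quat(s['rotation']).as_matrix()/g" h.py
python3 - <<'E'
from h import *
np.set_printoptions(precision=4,suppress=True)
for n in ["scene","top"]:
    s=r.snapshot(n); cv2.imwrite(f"pics/{n}0.png",s['img'][:,:,::-1]); print(n,s['fx'],s['origin'],s['rotation'])
    for l,z in [("tiles",.05),("tiles_left",.05),("tiles_right",.05),("jar",0),("waste_bowl",0),("scoop_stand",0),("whisk_holder",0)]:
        for d in r.spot_point(l,n)[:3]:
            a=d['location']; print(l,round(d['confidence'],2),np.round(a,1),hit(s,a[1],a[0],z)[:2])
        for d in r.spot_in(l,n)[:3]: print('   box',round(d['confidence'],2),np.round(d['rect']))
a=cv2.imread("pics/scene0.png");b=cv2.imread("pics/top0.png")
cv2.imwrite("pics/both.png",np.hstack([a,b])[:,:] if 0 else cv2.resize(np.vstack([a,b]),(400,600)))
E
```

```text
scene 349.42600502321113 [ 1.0518 -0.372   1.0193] [0.2693 0.1262 0.3855 0.8735]
tiles 0.65 [193.  248.6] [0.5185 0.0354]
   box 0.7 [189. 153. 309. 256.]
tiles_left 0.56 [169.1 285.5] [0.5294 0.1985]
   box 0.59 [193. 156. 303. 252.]
tiles_right 0.76 [225.3 210.1] [ 0.5298 -0.1363]
   box 0.56 [192. 153. 307. 254.]
jar 0.95 [163.3 343.8] [0.6308 0.4078]
jar 0.89 [136.4 273.5] [0.3512 0.3091]
jar 0.64 [134.9 332.8] [0.506 0.488]
   box 0.98 [262. 115. 285. 140.]
   box 0.74 [320. 113. 342. 140.]
   box 0.73 [333. 144. 359. 167.]
waste_bowl 0.77 [260.2 141.7] [ 0.457  -0.3592]
waste_bowl 0.54 [194.7 249.7] [0.4992 0.0544]
waste_bowl 0.18 [228.  327.9] [0.7749 0.1572]
   box 0.67 [116. 233. 159. 268.]
   box 0.6 [314. 192. 346. 238.]
scoop_stand 0.79 [229.5 326.9] [0.7764 0.1505]
whisk_holder 0.5 [268.7 262.9] [ 0.7351 -0.097 ]
   box 0.73 [256. 260. 276. 279.]
top 364.80729255176885 [0.4209 0.0372 1.0244] [-0.0632  0.041   0.71   -0.7001]
tiles 0.75 [199.8 271.2] [0.5404 0.0203]
   box 0.62 [202. 166. 344. 240.]
   box 0.45 [300. 127. 314. 144.]
tiles_left 0.65 [208.2 207.4] [0.5203 0.1924]
   box 0.98 [198. 165. 344. 240.]
tiles_right 0.91 [198.  332.5] [ 0.5427 -0.1435]
   box 0.64 [198. 168. 340. 242.]
jar 0.7 [222.3 105.8] [0.4894 0.4901]
jar 0.62 [275.8 166.1] [0.3393 0.3138]
jar 0.61 [222.5 160.5] [0.4867 0.3333]
   box 0.83 [ 84. 205. 117. 234.]
   box 0.77 [116. 161. 145. 191.]
   box 0.59 [146. 261. 178. 295.]
waste_bowl 0.59 [229.7 407.4] [ 0.4576 -0.3542]
   box 0.82 [394. 208. 437. 255.]
scoop_stand 0.63 [121.3 223.7] [0.7804 0.1542]
   box 0.92 [203.  94. 240. 132.]
whisk_holder 0.68 [138.6 309.9] [ 0.7227 -0.0955]
   box 0.62 [301. 127. 318. 144.]
```

View pics/top0.png

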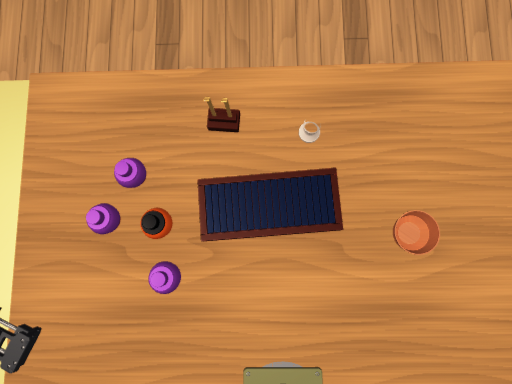

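View pics/scene0.png

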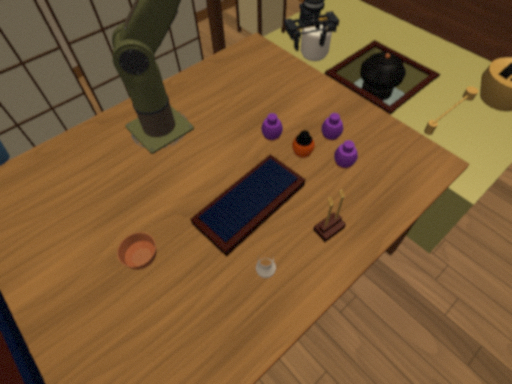

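```bash
python3 - <<'E'
from h import *
np.set_printoptions(precision=4,suppress=True)
for n in ["scene","top"]:
    s=r.snapshot(n); im=s['img']; hsv=cv2.cvtColor(im,cv2.COLOR_RGB2HSV)
    m=cv2.inRange(hsv,(105,90,15),(130,255,140)); 
    k,l,stt,c=cv2.connectedComponentsWithStats(cv2.morphologyEx(m,cv2.MORPH_CLOSE,np.ones((5,5))))
    reg=[i for i in range(1,k) if stt[i,4]>500 and 150<c[i,0]<400 and 120<c[i,1]<260]
    for i in reg:
        ys,xs=np.nonzero(l==i); P=np.array([hit(s,x,y,.05)[:2] for x,y in zip(xs,ys)])
        rc=cv2.minAreaRect((P*1000).astype(np.float32)); print(n,'tiles',rc,stt[i], 'mean',P.mean(0))
    m=cv2.inRange(hsv,(3,200,100),(13,255,255)); k,l,stt,c=cv2.connectedComponentsWithStats(m)
    for i in range(1,k):
        if stt[i,4]>60: print(n,'orange',stt[i],c[i])
    m=cv2.inRange(hsv,(0,0,0),(179,255,45)); k,l,stt,c=cv2.connectedComponentsWithStats(m)
    for i in range(1,k):
        if 60<stt[i,4]<600: print(n,'black',stt[i],c[i],hit(s,*c[i],.08))
    x,y=(156,222) if n=='top' else (303,143)
    cv2.imwrite(f"pics/{n}j.png",cv2.resize(im[y-40:y+40,x-40:x+40,::-1],(480,480),interpolation=0))
cv2.imwrite("pics/jz.png",np.hstack([cv2.resize(cv2.imread(f"pics/{n}j.png"),(390,390)) for n in("scene","top")]))
E
```

```text
scene tiles ((531.7276000976562, 26.99273681640625), (127.24675750732422, 336.4112548828125), 3.9204225540161133) [ 200  160   96   81 3164] mean [0.5336 0.0172]
scene orange [292 139  23  17 208] [302.3317 148.2596]
scene black [211   0  13  49 305] [217.8656  22.1115] [-0.343   0.5835  0.08  ]
scene black [501  64  11  14  80] [507.0125  71.275 ] [0.804  1.2393 0.08  ]
scene black [326  73  57  35 100] [354.11  89.72] [0.4401 0.6752 0.08  ]
scene black [297 131  14  14 147] [303.6871 138.2245] [0.4878 0.3303 0.08  ]
scene black [193 182 111  73 404] [251.2822 223.3317] [ 0.6264 -0.0456  0.08  ]
top tiles ((531.1278686523438, 26.712188720703125), (128.94895935058594, 339.9116516113281), 3.898897171020508) [ 205  175  130   58 6052] mean [0.5305 0.026 ]
top orange [141 208  31  31 317] [160.7666 224.2618]
top black [209 116  28   7  70] [223.9857 120.1429] [0.7555 0.1443 0.08  ]
top black [209 122  30  10  80] [225.2125 128.9625] [0.7307 0.141  0.08  ]
top black [316 175  13  49 117] [322.2906 198.1624] [ 0.5389 -0.1116  0.08  ]
top black [293 177  10  50  61] [298.4754 199.9836] [ 0.5351 -0.0499  0.08  ]
top black [143 212  22  22 307] [154.8795 221.114 ] [0.4854 0.3251 0.08  ]
top black [ 13 325  28  47 364] [ 27.4423 343.1236] [0.1834 0.6396 0.08  ]
```

View pics/jz.png

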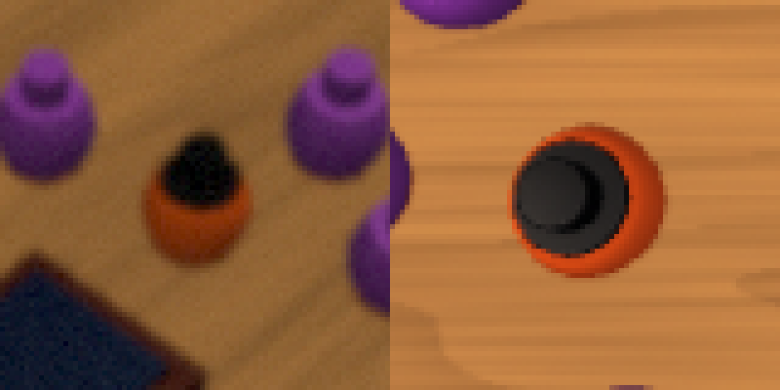

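```bash
cat >> h.py <<'E'
C=np.array([.5315,.0268]); A=np.deg2rad(3.9); SX=np.array([np.cos(A),np.sin(A)]); SY=np.array([-np.sin(A),np.cos(A)])
def S(x,y,z): return np.r_[C+x*SX+y*SY,z]
def to(p,M=None):
    st=r.get_state(); M=R.from_quat(st['eef_rot']).as_matrix() if M is None else M
    return np.round(M.T@(np.array(p)-st['tool_pos'])*25,3)
E
python3 - <<'E'
from h import *
st=r.get_state(); M=R.from_quat(st['eef_rot']).as_matrix(); x=M[:,0]
print('now x angle',np.degrees(np.arctan2(x[1],x[0])))
tw=-(93.9-np.degrees(np.arctan2(x[1],x[0]))); print('twist units',tw/6)
M2=M@R.from_euler('z',tw,degrees=True).as_matrix(); print(M2.round(3)); print(to(S(0,.117,.12),M2))
s=r.snapshot("top"); print('knob',hit(s,148.4,221.4,.097),'disc',hit(s,153.1,222.6,.068))
E
python3 -m jog '[{"translation":[0,0,0],"twist":1,"claw":0},{"translation":[0,0,0],"twist":1,"claw":0},{"translation":[0,0,0],"twist":1,"claw":0},{"translation":[0,0,0],"twist":1,"claw":0},{"translation":[0,0,0],"twist":1,"claw":0},{"translation":[0,0,0],"twist":1,"claw":0},{"translation":[0,0,0],"twist":1,"claw":0},{"translation":[0,0,0],"twist":1,"claw":0},{"translation":[0,0,0],"twist":1,"claw":0},{"translation":[0,0,0],"twist":1,"claw":0}]'
python3 -c "
from h import *
print(to(S(0,.117,.12)), R.from_quat(r.get_state()['eef_rot']).as_matrix().round(3), r.get_state()['q'])"
```

```text
now x angle 154.51639342521275
twist units 10.102732237535458
[[-0.068  0.998  0.   ]
 [ 0.998  0.068  0.   ]
 [ 0.     0.    -1.   ]]
[-10.927   5.636   2.968]
knob [0.48374638 0.33662284 0.097     ] disc [0.482374   0.33334919 0.068     ]
clock: 2.58
tool_pos: [0.2688, 0.5643, 0.2388]
eef_rot: [0.681, 0.733, 0.0, -0.0]
contact_force: [0.1, -0.9, -0.0]
opening: 0.266
[-10.962   5.576   2.967] [[-0.074  0.997 -0.   ]
 [ 0.997  0.074  0.   ]
 [ 0.    -0.    -1.   ]] [-1.26150399  0.68868544  0.11163636  1.57524653 -0.09203979  0.88262257
 -1.04276591]
```

```bash
python3 -m jog '[{"translation":[-0.84,0.43,0.1],"twist":0.07,"claw":0},{"translation":[-0.84,0.43,0.1],"twist":0,"claw":0},{"translation":[-0.84,0.43,0.1],"twist":0,"claw":0},{"translation":[-0.84,0.43,0.1],"twist":0,"claw":0},{"translation":[-0.84,0.43,0.1],"twist":0,"claw":0},{"translation":[-0.84,0.43,0.1],"twist":0,"claw":0},{"translation":[-0.84,0.43,0.1],"twist":0,"claw":0},{"translation":[-0.84,0.43,0.1],"twist":0,"claw":0},{"translation":[-0.84,0.43,0.1],"twist":0,"claw":0},{"translation":[-0.84,0.43,0.3],"twist":0,"claw":0},{"translation":[-0.84,0.43,0.5],"twist":0,"claw":0},{"translation":[-0.84,0.43,0.5],"twist":0,"claw":0},{"translation":[-0.84,0.43,0.5],"twist":0,"claw":0},{"translation":[0,0,0],"twist":0,"claw":0},{"translation":[0,0,0],"twist":0,"claw":0}]'
python3 - <<'E'
from h import *
print(to(S(0,.117,.053)), R.from_quat(r.get_state()['eef_rot']).as_matrix().round(4), r.get_state()['contact_force'])
s=r.snapshot("wrist"); cv2.imwrite("pics/w1.png",s['img'][:,:,::-1])
E
```

```text
clock: 3.83
tool_pos: [0.5225, 0.144, 0.1312]
eef_rot: [0.683, 0.73, -0.001, 0.0]
contact_force: [-0.4, 1.2, -0.5]
opening: 0.005
[-0.009  0.027  1.955] [[-0.0658  0.9978 -0.0013]
 [ 0.9978  0.0658 -0.0017]
 [-0.0016 -0.0014 -1.    ]] [-0.41420441  1.18161771 -0.51628317]
```

View pics/w1.png

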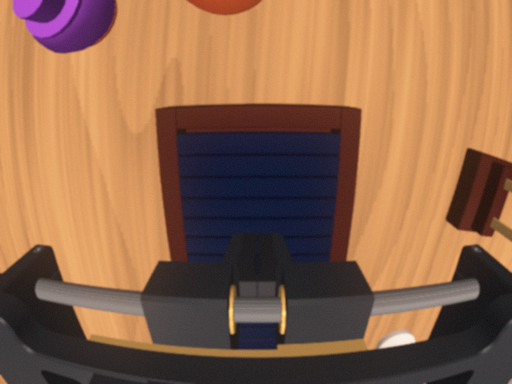

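```bash
cat > m.py <<'E'
from h import *
F=[];Z=[]
for i in range(3):
    s=r.get_state(); F.append(s['contact_force']);Z.append(s['tool_pos']); 
    if i<2: r.snapshot("top")
p=np.mean(Z,0); d=p[:2]-C
print('t %.1f local y %.1f x %.1f z %.2f mm  F %s'%(s['clock'],1000*d@SY,1000*d@SX,1000*p[2],np.mean(F,0).round(2)))
E
python3 -m jog '[{"translation":[0,0.03,0.6],"twist":0,"claw":0},{"translation":[0,0,0.6],"twist":0,"claw":0},{"translation":[0,0,0.5],"twist":0,"claw":0},{"translation":[0,0,0.2],"twist":0,"claw":0},{"translation":[0,0,0],"twist":0,"claw":0},{"translation":[0,0,0],"twist":0,"claw":0}]' | tail -3; python3 m.py
python3 -m jog '[{"translation":[0,0,0.05],"twist":0,"claw":0},{"translation":[0,0,0],"twist":0,"claw":0}]' >/dev/null; python3 m.py
python3 -m jog '[{"translation":[0,0,0.025],"twist":0,"claw":0},{"translation":[0,0,0],"twist":0,"claw":0}]' >/dev/null; python3 m.py
```

```text
eef_rot: [0.681, 0.733, 0.0, -0.0]
contact_force: [0.6, -0.1, 0.3]
opening: 0.002
t 4.5 local y 121.8 x 0.3 z 57.23 mm  F [ 0.37 -0.05  0.12]
t 4.8 local y 120.8 x 0.2 z 54.83 mm  F [-0.97  0.18 -0.2 ]
t 5.0 local y 120.6 x -0.2 z 53.21 mm  F [ 0.26  0.11 -0.25]
```

```bash
python3 -m jog '[{"translation":[-0.09,0,0.05],"twist":0,"claw":0},{"translation":[0,0,0],"twist":0,"claw":0},{"translation":[0,0,0],"twist":0,"claw":0}]' >/dev/null; python3 m.py
for i in 1 2; do python3 -m jog '[{"translation":[0,0,0.025],"twist":0,"claw":0},{"translation":[0,0,0],"twist":0,"claw":0}]' >/dev/null; python3 m.py; done
```

```text
t 5.4 local y 116.7 x -0.2 z 51.08 mm  F [ 0.26  0.54 -0.35]
t 5.6 local y 117.1 x -0.0 z 50.20 mm  F [-0.25 -0.    0.41]
t 5.9 local y 117.1 x -0.0 z 49.22 mm  F [ 0.3  -0.59  1.51]
```

```bash
python3 -m jog '[{"translation":[0,0,0.01],"twist":0,"claw":0},{"translation":[0,0,0],"twist":0,"claw":0}]' >/dev/null; python3 m.py
python3 -m jog '[{"translation":[0,0,-0.12],"twist":0,"claw":0},{"translation":[-0.45,0,0],"twist":0,"claw":0},{"translation":[-0.45,0,0],"twist":0,"claw":0},{"translation":[0,0,0],"twist":0,"claw":0},{"translation":[0,0,0.08],"twist":0,"claw":0},{"translation":[0,0,0.04],"twist":0,"claw":0},{"translation":[0,0,0],"twist":0,"claw":0}]' >/dev/null; python3 m.py
```

```text
t 6.2 local y 117.1 x -0.0 z 48.83 mm  F [ 0.34 -0.21  1.49]
t 6.8 local y 82.0 x -0.1 z 48.64 mm  F [-0.04 -0.78  1.69]
```

Repeatable; continue along the row at the same depth.

```bash
for i in 1 2 3; do python3 -m jog '[{"translation":[0,0,-0.12],"twist":0,"claw":0},{"translation":[-0.45,0,0],"twist":0,"claw":0},{"translation":[-0.45,0,0],"twist":0,"claw":0},{"translation":[0,0,0],"twist":0,"claw":0},{"translation":[0,0,0.08],"twist":0,"claw":0},{"translation":[0,0,0.04],"twist":0,"claw":0},{"translation":[0,0,0],"twist":0,"claw":0}]' >/dev/null; python3 m.py; done
```

```text
t 7.5 local y 46.3 x 0.2 z 48.68 mm  F [ 0.49 -0.02  1.58]
t 8.2 local y 10.3 x 0.3 z 48.67 mm  F [ 0.43 -0.9   1.47]
t 8.9 local y -25.7 x 0.4 z 48.65 mm  F [-0.01 -0.29  1.78]
```

```bash
for i in 1 2 3; do python3 -m jog '[{"translation":[0,0,-0.12],"twist":0,"claw":0},{"translation":[-0.45,0,0],"twist":0,"claw":0},{"translation":[-0.45,0,0],"twist":0,"claw":0},{"translation":[0,0,0],"twist":0,"claw":0},{"translation":[0,0,0.08],"twist":0,"claw":0},{"translation":[0,0,0.04],"twist":0,"claw":0},{"translation":[0,0,0],"twist":0,"claw":0}]' >/dev/null; python3 m.py; done
```

```text
t 9.6 local y -61.7 x 0.5 z 48.64 mm  F [ 0.42 -0.4   1.38]
t 10.3 local y -98.4 x 0.7 z 49.27 mm  F [-1.13 -2.55  7.77]
t 10.9 local y -133.2 x 0.8 z 48.55 mm  F [ 0.09 -0.1   1.86]
```

```bash
python3 -m jog '[{"translation":[0,0,-0.12],"twist":0,"claw":0},{"translation":[0.2,0,0],"twist":0,"claw":0},{"translation":[0,0,0],"twist":0,"claw":0},{"translation":[0,0,0.08],"twist":0,"claw":0},{"translation":[0,0,0.04],"twist":0,"claw":0},{"translation":[0,0,0],"twist":0,"claw":0}]' >/dev/null; python3 m.py;
for i in 1 2 3; do python3 -m jog '[{"translation":[0,0,-0.12],"twist":0,"claw":0},{"translation":[0.45,0,0],"twist":0,"claw":0},{"translation":[0,0,0],"twist":0,"claw":0},{"translation":[0,0,0.08],"twist":0,"claw":0},{"translation":[0,0,0.04],"twist":0,"claw":0},{"translation":[0,0,0],"twist":0,"claw":0}]' >/dev/null; python3 m.py; done
```

```text
t 11.6 local y -126.5 x 0.8 z 48.56 mm  F [0.76 0.96 1.41]
t 12.2 local y -109.1 x 0.7 z 49.18 mm  F [-1.37  2.59  8.53]
t 12.8 local y -91.4 x 0.7 z 49.11 mm  F [-1.09  2.68  9.5 ]
t 13.3 local y -73.5 x 0.6 z 48.97 mm  F [-0.8   2.43  8.71]
```

```bash
for i in 1 2; do python3 -m jog '[{"translation":[0,0,-0.12],"twist":0,"claw":0},{"translation":[0.1,0,0],"twist":0,"claw":0},{"translation":[0,0,0],"twist":0,"claw":0},{"translation":[0,0,0.08],"twist":0,"claw":0},{"translation":[0,0,0.04],"twist":0,"claw":0},{"translation":[0,0,0],"twist":0,"claw":0}]' >/dev/null; python3 m.py; done
python3 -m jog '[{"translation":[0,0,-0.12],"twist":0,"claw":0},{"translation":[-0.6,0,0],"twist":0,"claw":0},{"translation":[-0.61,0,0],"twist":0,"claw":0},{"translation":[0,0,0],"twist":0,"claw":0},{"translation":[0,0,0.08],"twist":0,"claw":0},{"translation":[0,0,0.04],"twist":0,"claw":0},{"translation":[0,0,0],"twist":0,"claw":0}]' >/dev/null; python3 m.py
python3 -m jog '[{"translation":[0,0,-0.12],"twist":0,"claw":0},{"translation":[-0.1,0,0],"twist":0,"claw":0},{"translation":[0,0,0],"twist":0,"claw":0},{"translation":[0,0,0.08],"twist":0,"claw":0},{"translation":[0,0,0.04],"twist":0,"claw":0},{"translation":[0,0,0],"twist":0,"claw":0}]' >/dev/null; python3 m.py
```

```text
t 13.9 local y -69.3 x 0.5 z 48.49 mm  F [ 0.59 -0.55  2.05]
t 14.6 local y -64.5 x 0.6 z 48.58 mm  F [0.14 1.37 1.8 ]
t 15.2 local y -114.2 x 0.4 z 49.29 mm  F [-1.62 -4.01  7.56]
t 15.8 local y -116.8 x 0.9 z 49.09 mm  F [-0.88 -0.22  9.21]
```

```bash
python3 -c "
from h import *
print(to([.484,.334,.15]))"
python3 -m jog '[{"translation":[0,0,-0.5],"twist":0,"claw":0},{"translation":[0,0,-0.9],"twist":0,"claw":0},{"translation":[0,0,-0.9],"twist":0,"claw":0},{"translation":[0.9,0,-0.25],"twist":0,"claw":100},{"translation":[0.9,0,0],"twist":0,"claw":100},{"translation":[0.9,0,0],"twist":0,"claw":100},{"translation":[0.9,0,0],"twist":0,"claw":100},{"translation":[0.9,0,0],"twist":0,"claw":100},{"translation":[0.9,0,0],"twist":0,"claw":100},{"translation":[0.9,0,0],"twist":0,"claw":100},{"translation":[0.9,0,0],"twist":0,"claw":100},{"translation":[0.9,0,0],"twist":0,"claw":100},{"translation":[0.9,0,0],"twist":0,"claw":100},{"translation":[0.9,0,0],"twist":0,"claw":100},{"translation":[0,0,0],"twist":0,"claw":100},{"translation":[0,0,0],"twist":0,"claw":100},{"translation":[0,0,0],"twist":0,"claw":100}]'
python3 -c "
from h import *
print(to([.484,.334,.072]))"
```

```text
[10.668 -0.641 -2.516]
clock: 17.25
tool_pos: [0.5113, 0.3041, 0.1501]
eef_rot: [0.681, 0.732, -0.001, 0.0]
contact_force: [0.5, -1.4, 0.0]
opening: 0.997
[ 0.799 -0.626  1.953]
```

```bash
python3 -m jog '[{"translation":[0.4,-0.31,0],"twist":0,"claw":100},{"translation":[0.4,-0.31,0],"twist":0,"claw":100},{"translation":[0,0,0],"twist":0,"claw":100},{"translation":[0,0,0],"twist":0,"claw":100}]'
python3 - <<'E'
from h import *
st=r.get_state(); s=r.snapshot("wrist"); cv2.imwrite("pics/w2.png",s['img'][:,:,::-1])
M=R.from_quat(st['eef_rot']).as_matrix(); T=np.array(s['T_tool_cam'])
def wp(p):
    c=np.linalg.inv(T)@np.r_[M.T@(np.array(p)-st['tool_pos']),1]; v=np.array([c[0],-c[1],-c[2]])
    th=np.arctan2(np.hypot(v[0],v[1]),v[2]); k=th/np.hypot(v[0],v[1]); return s['cx']+s['fx']*k*v[0],s['cy']+s['fy']*k*v[1]
print(st['tool_pos'])
for p in [(.484,.334,.097),(.464,.334,.097),(.504,.334,.097),(.484,.353,.097),(.484,.315,.097)]: print(p,np.round(wp(p),1))
E
```

```text
clock: 17.58
tool_pos: [0.4845, 0.3339, 0.1506]
eef_rot: [0.681, 0.732, -0.001, 0.0]
contact_force: [0.8, -0.3, -0.8]
opening: 1.001
[0.48447178 0.33391478 0.15063345]
(0.484, 0.334, 0.097) [255.8 211.2]
(0.464, 0.334, 0.097) [228.3 209.2]
(0.504, 0.334, 0.097) [283.1 212.9]
(0.484, 0.353, 0.097) [257.7 186.3]
(0.484, 0.315, 0.097) [254.  234.4]
```

View pics/w2.png

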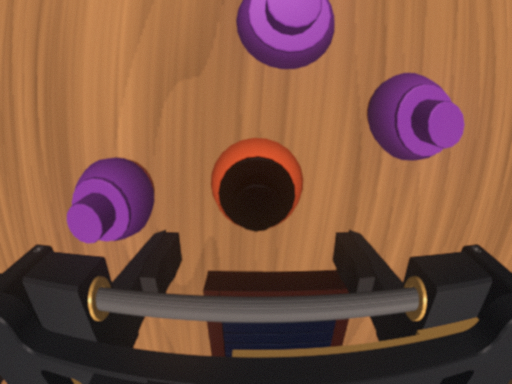

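```bash
python3 - <<'E'
from h import *
from scipy.optimize import least_squares
st=r.get_state(); s=r.snapshot("wrist"); im=s['img']
M=R.from_quat(st['eef_rot']).as_matrix(); T=np.array(s['T_tool_cam']); Ti=np.linalg.inv(T)
def wp(P):
    P=np.asarray(P); c=(M.T@(P-st['tool_pos']).T).T; c=c@Ti[:3,:3].T+Ti[:3,3]; v=c*[1,-1,-1]
    h=np.hypot(v[:,0],v[:,1]); k=np.arctan2(h,v[:,2])/h; return np.c_[s['cx']+s['fx']*k*v[:,0],s['cy']+s['fy']*k*v[:,1]]
hs=cv2.cvtColor(im,cv2.COLOR_RGB2HSV); m=((im.max(2)<60)).astype(np.uint8); m[235:]=0;m[:140]=0;m[:,:200]=0;m[:,310:]=0
k,l,q,c=cv2.connectedComponentsWithStats(m); i=1+q[1:,4].argmax(); print('black',q[i],c[i])
t=np.linspace(0,2*np.pi,90)
def sil(x,y):
    a=np.zeros(im.shape[:2],np.uint8)
    for rr,z in[(.032,.061),(.032,.068),(.019,.068),(.019,.097)]:
        pass
    pts=[wp(np.c_[x+rr*np.cos(t),y+rr*np.sin(t),0*t+z]) for rr,z in[(.032,.068),(.019,.097)]]
    for p in pts: cv2.fillPoly(a,[cv2.convexHull(np.round(p).astype(np.int32))],1)
    cv2.fillPoly(a,[cv2.convexHull(np.round(np.vstack([wp(np.c_[x+.019*np.cos(t),y+.019*np.sin(t),0*t+z]) for z in(.068,.097)])).astype(np.int32))],1)
    return a
best=max(((( (sil(x,y)&(l==i)).sum()/((sil(x,y)|(l==i)).sum())),x,y) for x in np.arange(.474,.495,.001) for y in np.arange(.32,.345,.001)))
print(best)
g=cv2.cvtColor(im[130:240,190:320],cv2.COLOR_RGB2GRAY).astype(float)
cv2.imwrite("pics/kz.png",cv2.resize(np.clip(g*5,0,255).astype(np.uint8),None,fx=4,fy=4))
E
```

```text
black [ 218  156   75   73 4174] [255.30330618 191.935793  ]
(np.float64(0.8895286841544039), np.float64(0.485), np.float64(0.335))
```

View pics/kz.png

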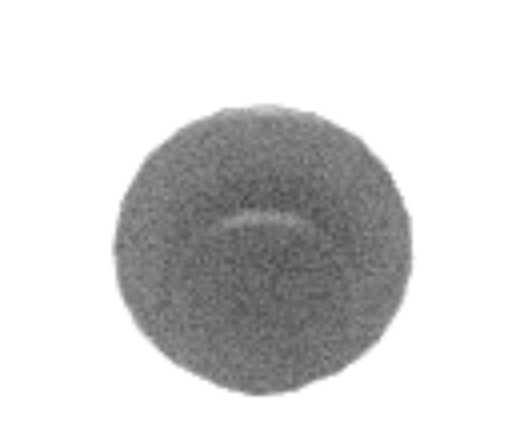

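```bash
python3 -m jog '[{"translation":[0.03,0,0.5],"twist":0,"claw":100},{"translation":[0,0,0.5],"twist":0,"claw":100},{"translation":[0,0,0.5],"twist":0,"claw":100},{"translation":[0,0,0.3],"twist":0,"claw":100},{"translation":[0,0,0.15],"twist":0,"claw":100},{"translation":[0,0,0],"twist":0,"claw":100},{"translation":[0,0,0],"twist":0,"claw":100}]' 
python3 -m jog '[{"translation":[0,0,0],"twist":0,"claw":60},{"translation":[0,0,0],"twist":0,"claw":60},{"translation":[0,0,0],"twist":0,"claw":60},{"translation":[0,0,0],"twist":0,"claw":50},{"translation":[0,0,0],"twist":0,"claw":45},{"translation":[0,0,0],"twist":0,"claw":40},{"translation":[0,0,0],"twist":0,"claw":30},{"translation":[0,0,0],"twist":0,"claw":30},{"translation":[0,0,0],"twist":0,"claw":30},{"translation":[0,0,0],"twist":0,"claw":30},{"translation":[0,0,0],"twist":0,"claw":30},{"translation":[0,0,0],"twist":0,"claw":30},{"translation":[0,0,0],"twist":0,"claw":30},{"translation":[0,0,0],"twist":0,"claw":30},{"translation":[0,0,0],"twist":0,"claw":30},{"translation":[0,0,0],"twist":0,"claw":30}]' 45; python3 m.py
```

```text
clock: 18.27
tool_pos: [0.4854, 0.3357, 0.0731]
eef_rot: [0.682, 0.732, 0.0, 0.0]
contact_force: [-0.4, -0.5, -0.2]
opening: 0.994
clock: 19.6
tool_pos: [0.4842, 0.336, 0.0728]
eef_rot: [0.681, 0.732, -0.0, -0.0]
contact_force: [-3.6, -0.2, 3.1]
opening: 0.421
t 19.7 local y 311.7 x -26.1 z 72.78 mm  F [-3.43 -0.43  3.42]
```

```bash
python3 -m jog '[{"translation":[0,0,-0.1],"twist":0,"claw":20},{"translation":[0,0,-0.2],"twist":0,"claw":20},{"translation":[0,0,-0.4],"twist":0,"claw":20},{"translation":[0,0,-0.5],"twist":0,"claw":20},{"translation":[0,0,-0.5],"twist":0,"claw":20},{"translation":[0,0,-0.4],"twist":0,"claw":20},{"translation":[0,0,-0.2],"twist":0,"claw":20},{"translation":[0,0,0],"twist":0,"claw":20},{"translation":[0,0,0],"twist":0,"claw":20},{"translation":[0,0,0],"twist":0,"claw":20}]' 50; python3 m.py; python3 -c "
from h import *
print(to(S(0,-.098,.165)))"
```

```text
clock: 20.53
tool_pos: [0.484, 0.3353, 0.1636]
eef_rot: [0.681, 0.732, -0.001, -0.0]
contact_force: [-0.1, 0.0, -7.7]
opening: 0.424
t 20.6 local y 311.1 x -26.4 z 163.49 mm  F [ 0.1   0.02 -8.07]
[-10.232   0.625  -0.024]
```

```bash
python3 -m jog '[{"translation":[-0.2,0,0],"twist":0,"claw":20},{"translation":[-0.4,0.03,0],"twist":0,"claw":20},{"translation":[-0.6,0.04,0],"twist":0,"claw":20},{"translation":[-0.7,0.05,0],"twist":0,"claw":20},{"translation":[-0.7,0.05,0],"twist":0,"claw":20},{"translation":[-0.7,0.05,0],"twist":0,"claw":20},{"translation":[-0.7,0.05,0],"twist":0,"claw":20},{"translation":[-0.7,0.05,0],"twist":0,"claw":20},{"translation":[-0.7,0.05,0],"twist":0,"claw":20},{"translation":[-0.7,0.05,0],"twist":0,"claw":20},{"translation":[-0.7,0.05,0],"twist":0,"claw":20},{"translation":[-0.7,0.05,0],"twist":0,"claw":20},{"translation":[-0.7,0.05,0],"twist":0,"claw":20},{"translation":[-0.7,0.05,0],"twist":0,"claw":20},{"translation":[-0.6,0,0],"twist":0,"claw":20},{"translation":[-0.3,0,0],"twist":0,"claw":20},{"translation":[-0.1,0,0],"twist":0,"claw":20},{"translation":[0,0,0],"twist":0,"claw":20},{"translation":[0,0,0],"twist":0,"claw":20},{"translation":[0,0,0],"twist":0,"claw":20}]' >/dev/null; python3 m.py; python3 - <<'E'
from h import *
print(to(S(0,-.098,.1265)))
s=r.snapshot("scene"); x,y=(245,165); cv2.imwrite("pics/pre.png",cv2.resize(s['img'][y-75:y+105,x-120:x+120,::-1],None,fx=3,fy=3))
E
```

```text
t 22.4 local y -81.8 x 0.7 z 164.73 mm  F [-0.27  0.5  -8.1 ]
[-0.399 -0.02   0.956]
```

View pics/pre.png

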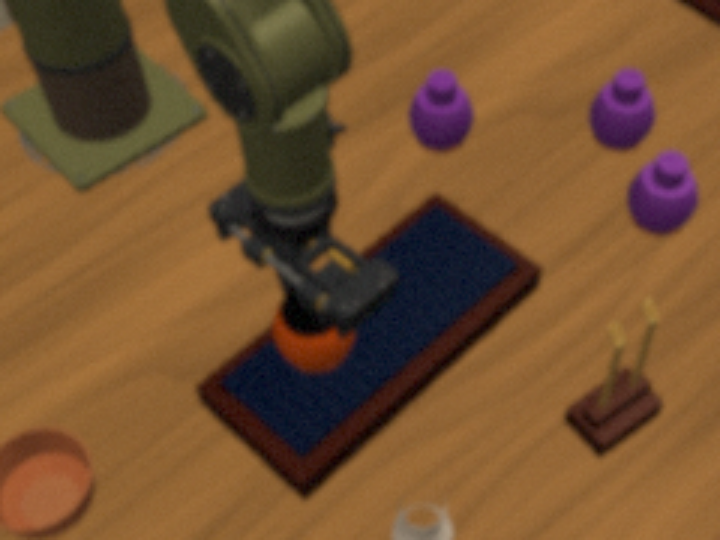

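```bash
python3 -m jog '[{"translation":[-0.1,0,0],"twist":0,"claw":20},{"translation":[-0.2,-0.02,0.1],"twist":0,"claw":20},{"translation":[-0.1,0,0.2],"twist":0,"claw":20},{"translation":[0,0,0.3],"twist":0,"claw":20},{"translation":[0,0,0.2],"twist":0,"claw":20},{"translation":[0,0,0.1],"twist":0,"claw":20},{"translation":[0,0,0.05],"twist":0,"claw":20},{"translation":[0,0,0],"twist":0,"claw":20},{"translation":[0,0,0],"twist":0,"claw":20},{"translation":[0,0,0],"twist":0,"claw":20}]' >/dev/null; python3 m.py
for i in 1 2; do python3 -m jog '[{"translation":[0,0,0.025],"twist":0,"claw":20},{"translation":[0,0,0],"twist":0,"claw":20}]' >/dev/null; python3 m.py; done
```

```text
t 23.4 local y -100.2 x 0.2 z 127.21 mm  F [ 0.24  0.25 -8.16]
t 23.6 local y -100.2 x -0.2 z 125.87 mm  F [ 0.16  0.27 -8.51]
t 23.9 local y -100.2 x -0.3 z 124.69 mm  F [-0.02  0.01 -8.13]
```

```bash
python3 -m jog '[{"translation":[0.05,0,0.02],"twist":0,"claw":20},{"translation":[0,0,0],"twist":0,"claw":20},{"translation":[0,0,0],"twist":0,"claw":20}]' >/dev/null; python3 m.py
for i in 1 2 3; do python3 -m jog '[{"translation":[0,0,0.0125],"twist":0,"claw":20},{"translation":[0,0,0],"twist":0,"claw":20}]' >/dev/null; python3 m.py; done
```

```text
t 24.3 local y -98.0 x -0.2 z 123.95 mm  F [-0.29 -0.03 -8.56]
t 24.5 local y -98.2 x -0.2 z 123.44 mm  F [ 0.38 -0.63 -7.66]
t 24.8 local y -98.2 x -0.3 z 122.93 mm  F [ 0.01 -0.19 -7.62]
t 25.1 local y -98.2 x -0.2 z 122.60 mm  F [-0.32  0.38 -5.45]
```

```bash
for i in 1 2; do python3 -m jog '[{"translation":[0,0,0.01],"twist":0,"claw":20},{"translation":[0,0,0],"twist":0,"claw":20}]' >/dev/null; python3 m.py; done
```

```text
t 25.3 local y -98.2 x -0.2 z 122.26 mm  F [-1.21 -0.02 -3.86]
t 25.6 local y -98.2 x -0.2 z 121.93 mm  F [-1.94  0.12 -1.28]
```

```bash
python3 -m jog '[{"translation":[0,0,0],"twist":0,"claw":44},{"translation":[0,0,0],"twist":0,"claw":48},{"translation":[0,0,0],"twist":0,"claw":55},{"translation":[0,0,0],"twist":0,"claw":70},{"translation":[0,0,0],"twist":0,"claw":100},{"translation":[0,0,0],"twist":0,"claw":100},{"translation":[0,0,0],"twist":0,"claw":100},{"translation":[0,0,0],"twist":0,"claw":100},{"translation":[0,0,0],"twist":0,"claw":100},{"translation":[0,0,0],"twist":0,"claw":100}]' 10; python3 m.py
python3 -m jog '[{"translation":[0,0,-0.2],"twist":0,"claw":100},{"translation":[0,0,-0.5],"twist":0,"claw":100},{"translation":[0,0,-0.7],"twist":0,"claw":100},{"translation":[0,0,-0.7],"twist":0,"claw":100},{"translation":[0.8,0,-0.2],"twist":0,"claw":100},{"translation":[0.8,0,0],"twist":0,"claw":100},{"translation":[0.8,0,0],"twist":0,"claw":100},{"translation":[0.8,0,0],"twist":0,"claw":100},{"translation":[0.8,0,0],"twist":0,"claw":100},{"translation":[0.8,0,0],"twist":0,"claw":100},{"translation":[0.6,0,0],"twist":0,"claw":100},{"translation":[0,0,0],"twist":0,"claw":100},{"translation":[0,0,0],"twist":0,"claw":100}]'
python3 - <<'E'
from h import *
A_=[]
for n,(x,y) in {"scene":(235,200),"top":(300,205)}.items():
    s=r.snapshot(n); A_.append(cv2.resize(s['img'][y-50:y+50,x-50:x+50,::-1],(390,390)))
    g=s['img'].max(2)
    for p in [(0,.0),(0,.061),(0,.097)]: print(n,p,np.round(proj(s,S(0,-.098,.0495+p[1])),1))
cv2.imwrite("pics/end.png",np.hstack(A_))
E
```

```text
clock: 26.43
tool_pos: [0.538, -0.0712, 0.1217]
eef_rot: [0.681, 0.732, 0.0, -0.0]
contact_force: [-0.3, -0.4, -0.3]
opening: 0.992
t 26.5 local y -98.2 x -0.2 z 121.67 mm  F [-0.22 -0.64 -0.09]
clock: 27.62
tool_pos: [0.5222, 0.146, 0.2142]
eef_rot: [0.68, 0.733, 0.0, -0.0]
contact_force: [-0.3, -1.0, 0.3]
opening: 0.995
scene (0, 0.0) [227.8 215.1]
scene (0, 0.061) [225.9 204.9]
scene (0, 0.097) [224.8 198.5]
top (0, 0.0) [305.3 200.1]
top (0, 0.061) [307.9 197.2]
top (0, 0.097) [309.6 195.3]
```

View pics/end.png

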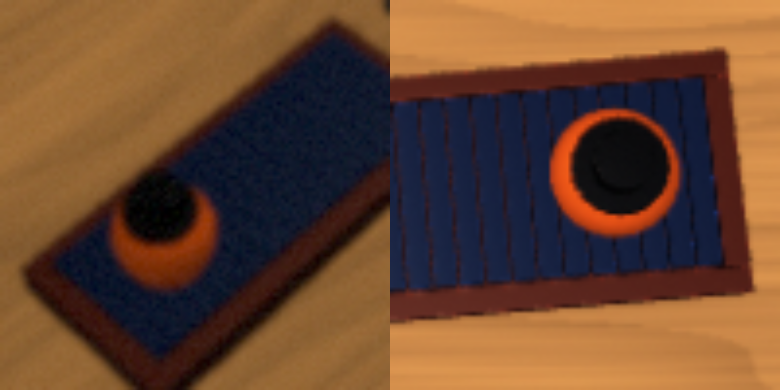

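```bash
python3 -c "
from h import *
r.finish_job()"
```

```text
the job is handed in; nothing more can be done
```

The jar is standing upright on the tiles over the hidden bearer, the gripper has let go and backed off, and I handed the job in at about 28 s.

- **Finding the bearer:** I pressed along the row with closed fingertips, about 1.5 mm deep at most. Soft tiles gave back 1.4–2 N and stiff ones 7.5–9.5 N, well under the 20 N limit. Only the two tiles centred at about y = −90 and −108 mm on the shelf were stiff, so their middle is about −99 mm. The stiff edges I felt put it at about −96.5 ± 2.5 mm, so I aimed for −98 mm.
- **Moving the jar:** I gripped the orange jar by its knob, where the fingers stopped at 37 mm, close to the 38 mm knob. In the air it weighed about 8 N. I lowered it in steps of 0.3–0.5 mm at y = −98 mm, x = 0. The tiles gave only about 0.9 mm while taking nearly all of its weight (wrist force down to −1.3 N). Then I opened the gripper and withdrew.
- **Last checks:** After release, the top camera showed the lid within about 1 px of where it should be, and the scene camera within about 2 px, so there was no visible lean or sag. The wrist force read about zero.
- **Not checked afterwards:** I did not take a fresh look at the bowl, scoop stand and whisk holder at the end. The arm never went near them.

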